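# Take the nearly used-up wire reel off the spool stand

## Robot

A 6-joint arm with a two-finger parallel gripper is mounted at the origin on the work surface. World frame = base frame: x ahead of the robot, y to its left, z up, the work surface at z = 0. Lengths are in m, angles in rad, forces in N, time in s.
With the tool pointing down it reaches from about 0.375 to 0.75 m from the base axis. Payload 9 kg.
Tool frame: the origin (TCP) lies between the finger pads; the fingertips stand 11 mm ahead of it and the grasp point (between the pads) lies 8 mm behind it; z points along the fingers, y is the line along which they close (so a half turn about z gives the same grasp; the last joint's range is limited). The gripper opens to 85 mm and grips with 20 to 120 N. Pads are 22 mm wide; open, the fingers measure 114 mm over their backs; the gripper's body (76 mm by 85 mm) begins 54 mm behind the grasp point. The pads swing forward as they close: fully open they stand 13 mm farther back than shut.
Start: joints at [0.888, 0.104, 0.097, 1.564, 0, 1.353], TCP at [0.269, 0.536, 0.242] pointing down, gripper open.
Joint ranges: [-2.99, 2.99], [-0.84, 1.86], [-1.1, 1.16], [-1.84, 2.11], [-1.51, 1.56], [-3.14, 3.14]. Speed limits (rad/s): [2.22, 2.22, 2.57, 3.14, 3.14, 3.14].

## Interface

Orientations are given as a rotation vector (axis times angle).
In Python, from rig import observe, grab_frame, camera_params, close_job gives the robot as it stands. The module is installed in compiled form; this text tells all that it offers.
- The arm moves only by the tool apply_moves, never from a script. Its argument "deltas" is a list of rows, each a list of 3 entries, a list of its own where there are three numbers: the shift along the tool's x, y, z in cm, then the turn, a rotation vector about the tool's x, y, z in degrees, then the closure, from 0 (fully open) to 1 (shut). In form: [[[dx, dy, dz], [ax, ay, az], hand], ...]. A call has 1 to 5 rows; each row is the pose to reach, as a shift and turn from the pose commanded when the call began, along the tool's axes at that moment; what a row does not reach only later rows make up. A row lasts 1/10 s, in which the tool goes at most 50 mm and 8.59 degrees, less where a joint would pass 70% of its speed; a pose out of reach is approached as far as the arm can. A call with a gripper value outside its range is refused whole. The fingers move at their own pace and stop on an object; "grip_force" is the grip in N (left out, the last holds). Time passes only in rows, so rows that repeat a pose let the fingers close. It gives the time, the measured TCP pose, the force, the opening and the grip force at its end, in the units of the state.
- observe(): the state, without advancing time (a new reading comes with each control period).
- grab_frame(name): name is "side" or "top" or "wrist"; returns the picture (420x560x3 uint8, red, green, blue); there is no depth.
- camera_params(name): a dict with "fx", "fy", "cx", "cy" (pixels), "eye" and "rotation" of the camera in the world. Camera axes: x right, y down, z forward; pixel columns grow to the right and rows downward; lengths in m; the calibration is good to about 2 mm. A picture is of the moment at which its call begins: read the wrist's pose just before it. camera_params takes no time and is no camera call; for the wrist camera it gives the pose at the moment of the call.
- close_job(): hands the job in; it is judged then, once.
The state is a dict: "time_s": time; "joints": joint angles; "qd": joint speeds; "joint_torque": joint torques, N m; "position": TCP position; "eef_rot": TCP orientation; "force": force on the tool from outside, world axes, zero at the start; "moment": the same for the moment, N m; "width": finger opening in m; "grasp_force": force on a finger pad.
Only numpy, scipy, OpenCV 4.12 (cv2) and the standard library are available. Lean on these libraries where they do the work, as an engineer would, in place of code of your own. Each camera call takes 0.05 s, during which the arm holds its last target. There are 200 camera calls.

## Task

One of the three reels of copper wire on the upright spool stand is nearly used up, with only a thin layer of wire left on its core: slide it up off its spindle and stand it on end in the free part of the white storage box, next to the two empty reels. Set it down gently rather than dropping it, let go, and leave the stand, the other two reels on it and the two empties standing as they are, without knocking over the little bottle.

Things in the scene. Friction and masses are not known exactly. Their poses are not given: they have to be found in the camera images.
- stand: Spool stand, loose on the table: grey steel plate 120 x 320 x 12 mm, 2.6 kg, three steel spindles (12 mm diameter, tops 101 mm above the table) at its y = -105, 0, +105 mm. Reels rest on discs, 15 mm above the table. Three small wire eyelets, up to 42 mm high, at x = -53 mm, one beside each spindle. Origin: centre of the plate's underside; z up.
- reel_low: Nearly used-up reel on any one of the spindles: grey plastic, two spoked flanges 62 mm diameter, 4 mm thick; 64 mm high, bore 16 mm (2 mm play), copper wound only to 29 mm diameter: a deep gap between the flanges. About 110 g. Origin: centre of its underside, z its axis. On the stand its top is 79 mm above the table, the spindle sticks out 22 mm more. Grip it from above across the upper flange.
- reel_mid (a point): Centre of the nearly used-up reel, on its axis, half way up (32 mm above its underside).
- reel_full: A full reel on another spindle: same plastic reel, wound to 57 mm diameter, almost flush with the flanges; about 480 g. Stays on the stand. Origin: centre of its underside.
- reel_part: A partly used reel on the remaining spindle: same plastic reel, wound to 49 mm diameter; about 360 g. Stays on the stand. Origin: centre of its underside.
- store: White open storage box, fixed to the table, turned any way: outside 230 mm along its x, 180 mm along its y, 35 mm high, walls and floor 4 mm. The two empty reels stand in its -x half; its +x half is free (good room for a reel with its axis at x = +50 mm, y = 0). Origin: centre of its underside; z up.
- empty_a: Empty reel standing on end in the box at about x = -60, y = -40 mm of the box: same plastic reel with a bare grey core of 24 mm diameter; about 70 g. Origin: centre of its underside.
- empty_b: The other empty reel, standing in the box at about x = -60, y = +40 mm of the box. Origin: centre of its underside.
- bottle: Small brown glass bottle, 32 mm diameter, 75 mm high, standing about 105 mm from the row of spindles, at the robot's side of the stand (stand x = -105 mm). Origin: centre of its underside.
Things that resemble listed ones, but are neither listed nor needed, are in the scene too. What is shaped like the empty_a but blue is not meant.

How it is judged:
By the outcome, as a careful person would: the job done as asked, in the order asked, and still so for the second after the job is handed in, with the robot touching nothing.
It also fails if it takes over 38 s, if anything falls off the work surface, if the arm or the gripper's body presses on something with over 40 N, if the wrist force passes 120 N, or if a joint passes its speed limit or range.

## Working session

There is one attempt and no reset: what is moved stays moved. The work goes in short steps, Python scripts to look and compute and a tool call to move; the robot and the scene stay as the last step left them, time stands still between calls to the robot, and variables do not carry over. Pictures are saved under pics/ and viewed, at most 10 in all, crops included, and the job is handed in when it is done.

Besides the shell and the picture viewer there is one more tool, called as name(argument=value, ...) on one line, values as JSON. apply_moves: Moves the arm, as the interface text tells. Its arguments: {"type":"object","properties":{"deltas":{"type":"array"},"grip_force":{"type":"number"}},"required":["deltas"]}

```bash
mkdir -p pics; cat > h.py <<'E'
import numpy as np, cv2
from rig import observe, grab_frame, camera_params, close_job
def ray(c,u,v):
    R=np.array(c["rotation"]).reshape(3,3); d=R@np.array([(u-c["cx"])/c["fx"],(v-c["cy"])/c["fy"],1.]); return np.array(c["eye"]),d
def onz(c,u,v,z):
    e,d=ray(c,u,v); return e+d*(z-e[2])/d[2]
def proj(c,p):
    R=np.array(c["rotation"]).reshape(3,3); q=R.T@(np.array(p)-np.array(c["eye"])); return c["fx"]*q[0]/q[2]+c["cx"],c["fy"]*q[1]/q[2]+c["cy"]
def save(n,im): cv2.imwrite(n,cv2.cvtColor(im,cv2.COLOR_RGB2BGR))
E
python3 - <<'E'
from h import *
import json
for n in("top","side"):
    im=grab_frame(n); np.save(n+".npy",im); save(f"pics/{n}0.png",im)
    c=camera_params(n);print(n,{k:np.round(v,3).tolist() for k,v in c.items()})
print(observe())
E
```

```text
top {'fx': 406.436, 'fy': 406.436, 'cx': 279.063, 'cy': 207.427, 'eye': [0.389, -0.012, 0.915], 'rotation': [-2.136, 2.093, -0.177]}
side {'fx': 403.291, 'fy': 403.291, 'cx': 278.385, 'cy': 211.594, 'eye': [0.376, -0.599, 0.813], 'rotation': [-2.434, 0.359, -0.12]}
{'time_s': 0.1, 'joints': array([8.88296137e-01, 1.04663432e-01, 9.65729864e-02, 1.56389048e+00,
       2.57412116e-05, 1.35310737e+00]), 'qd': array([-0.00019041, -0.00086422,  0.00305909, -0.00096801,  0.00238449,
       -0.0001585 ]), 'joint_torque': array([ 6.77811331e-03, -5.58210111e+01,  5.04716384e+01,  1.31114680e-02,
       -3.23776849e-04, -2.36403656e-05]), 'position': array([0.26875586, 0.53613881, 0.24160039]), 'eef_rot': array([-7.23444775e-01, -3.05660692e+00,  1.65756392e-03]), 'force': array([ 0.79252679, -0.0366063 ,  0.05555974]), 'moment': array([-0.0731954 , -0.02280964,  0.00771119]), 'grasp_force': 0.0, 'width': 0.08558362513037242}
```

View pics/top0.png

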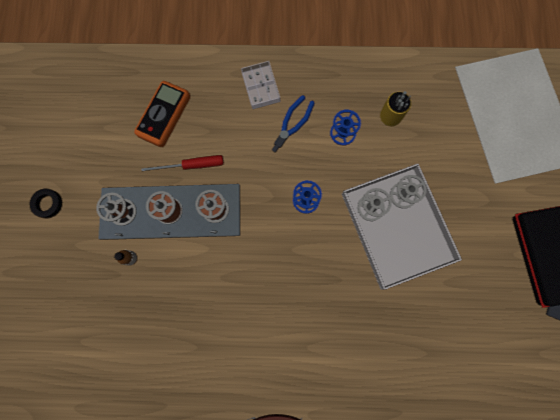

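View pics/side0.png

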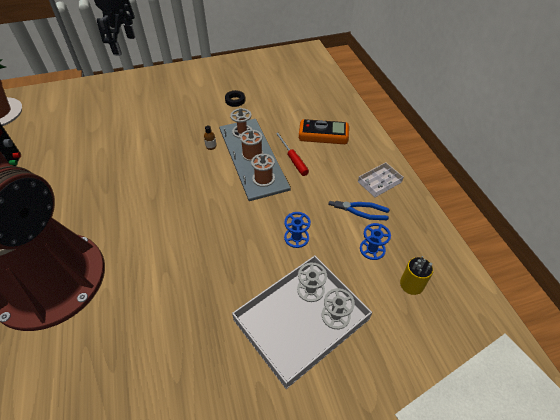

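The top picture shows the stand with three reels at (111,207), (161,206) and (211,204). The bottle is at (123,257), the box at (402,226) with empties at (374,204) and (407,190), and blue look-alikes at (307,196) and (345,127).

Candidates for the low reel are those three reels. The left one (111,207) shows a deep gap and a thin core, so I'll check it in one crop.

```bash
sed -i 's/np.array(c\["rotation"\]).reshape(3,3)/cv2.Rodrigues(np.array(c["rotation"],float))[0]/' h.py
python3 - <<'E'
from h import *
t=np.load("top.npy");s=np.load("side.npy")
a=cv2.resize(t[175:270,85:245],(800,475),interpolation=cv2.INTER_CUBIC)[:, :500]
b=cv2.resize(s[95:190,215:275],(300,475),interpolation=cv2.INTER_CUBIC)
save("pics/crop.png",np.hstack([a,b]))
c=camera_params("top")
hsv=cv2.cvtColor(t,cv2.COLOR_RGB2HSV).astype(int)
# plate: bluish grey
def big(m,roi):
    z=np.zeros(m.shape,np.uint8);x0,x1,y0,y1=roi;z[y0:y1,x0:x1]=m[y0:y1,x0:x1]
    z=cv2.morphologyEx(z,cv2.MORPH_CLOSE,np.ones((5,5)))
    k=max(cv2.findContours(z,0,2)[0],key=cv2.contourArea); return k
ti=t.astype(int)
k=big((ti[...,2]-ti[...,0]>-4).astype(np.uint8),(85,250,170,250))
r=cv2.minAreaRect(k);print("plate px",r);P=np.array([onz(c,*p,.012) for p in cv2.boxPoints(r)]);print(P.round(4))
k=big(((ti[...,2]-ti[...,0]>-12)).astype(np.uint8),(335,470,155,295))
r=cv2.minAreaRect(k);print("box px",r);P=np.array([onz(c,*p,.035) for p in cv2.boxPoints(r)]);print(P.round(4),P.mean(0))
for n,u,v in(("reelL",111,207),("M",161,206),("R",211,204)):print(n,onz(c,u,v,.079))
for n,u,v in(("ea",374,204),("eb",407,190)):print(n,onz(c,u,v,.068))
E
```

```text
plate px ((168.1722412109375, 211.25674438476562), (51.25580978393555, 142.16632080078125), 88.42345428466797)
[[0.5985 0.4292 0.012 ]
 [0.6135 0.1019 0.012 ]
 [0.4957 0.0939 0.012 ]
 [0.4805 0.4134 0.012 ]]
box px ((401.027099609375, 225.59950256347656), (107.87168884277344, 85.9576187133789), 68.0704116821289)
[[ 0.5937 -0.1291  0.035 ]
 [ 0.6707 -0.3077  0.035 ]
 [ 0.4495 -0.3837  0.035 ]
 [ 0.3786 -0.2126  0.035 ]] [ 0.5231104 -0.2583012  0.035    ]
reelL [0.54151192 0.36093072 0.079     ]
M [0.545636   0.25502057 0.079     ]
R [0.55188686 0.14960445 0.079     ]
ea [ 0.5604417  -0.19418769  0.068     ]
eb [ 0.59210032 -0.26469964  0.068     ]
```

View pics/crop.png

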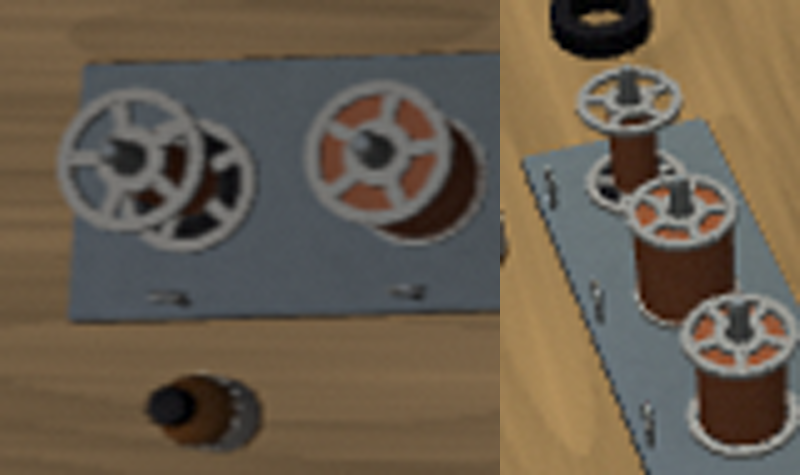

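The crop confirms it: the left reel (111,207) has a thin core and wide-open gap between its flanges, while the middle one and the right one are wound thick. The low reel is at about (0.541, 0.361), so I'm moving above it with the fingers along the spindle row.

apply_moves(deltas=[[[-4,-0.4,0],[0,0,-6],0],[[-8.5,-0.9,0],[0,0,-12],0],[[-13,-1.4,0],[0,0,-18],0],[[-17.5,-1.9,0],[0,0,-24],0],[[-22,-2.3,0],[0,0,-29.4],0]], grip_force=30)

```text
time_s: 0.6
position: [0.4564, 0.4159, 0.242]
eef_rot: [0.083, -3.14, 0.0]
force: [1.2, 0.7, 1.1]
width: 0.0851
grasp_force: 0.0
```

```bash
cat >> h.py <<'E'
def to(p,yaw_y=None,o=None):
    """shift (cm, tool axes) and turn (deg, tool) to world p with tool y at yaw_y deg, pointing down"""
    from scipy.spatial.transform import Rotation as Ro
    o=o or observe(); R=Ro.from_rotvec(o["eef_rot"])
    d=R.inv().apply(np.array(p)-o["position"])*100; t=None
    if yaw_y is not None:
        a=np.radians(yaw_y); y=np.array([np.cos(a),np.sin(a),0]); z=np.array([0,0,-1.]); x=np.cross(y,z)
        t=np.degrees((R.inv()*Ro.from_matrix(np.c_[x,y,z])).as_rotvec()).round(2)
    return d.round(2),t
E
python3 -c "
from h import *
print(to([.541,.361,.24],92.8),observe()['position'])"
```

```text
(array([-8.15, -5.93,  0.2 ]), array([-0.01, -0.02,  0.22])) [0.4564446  0.41591544 0.24199696]
```

apply_moves(deltas=[[[-4,-3,0.1],[0,0,0],0],[[-8.1,-5.9,0.2],[0,0,0.2],0],[[-8.1,-5.9,0.2],[0,0,0.2],0],[[-8.1,-5.9,0.2],[0,0,0.2],0]])

```text
time_s: 1.0
position: [0.5396, 0.3612, 0.2394]
eef_rot: [0.067, -3.139, 0.0]
force: [-0.6, -0.1, -0.7]
width: 0.0854
grasp_force: 0.0
```

```bash
python3 - <<'E'
from h import *
o=observe();c=camera_params("wrist");im=grab_frame("wrist");np.save("w.npy",im);save("pics/w.png",im)
print(o["position"],{k:np.round(v,3).tolist() for k,v in c.items()})
print([np.round(proj(c,p),1) for p in([.541,.361,.079],[.541,.361,.101])])
E
```

```text
[0.53958698 0.36119216 0.23938013] {'fx': 343.9, 'fy': 343.9, 'cx': 280.03, 'cy': 211.747, 'eye': [0.465, 0.359, 0.372], 'rotation': [2.023, 2.109, 0.312]}
[array([278.5, 198. ]), array([278.4, 204.8])]
```

View pics/w.png

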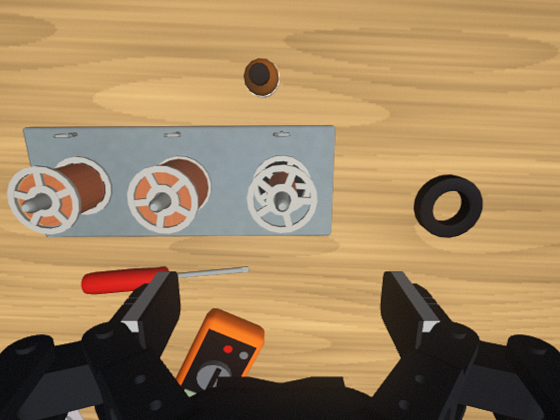

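The wrist view shows the low reel's upper flange centred near (282,200), a few pixels from the prediction of (278,198). I'm refining this with ellipse fits of the flange in all three views.

```bash
python3 - <<'E'
from h import *
def circ(im,roi,r,c,z):
    x0,x1,y0,y1=roi;g=cv2.cvtColor(im[y0:y1,x0:x1],cv2.COLOR_RGB2GRAY);g=cv2.GaussianBlur(cv2.resize(g,None,fx=4,fy=4,interpolation=cv2.INTER_CUBIC),(5,5),1)
    k=cv2.HoughCircles(g,cv2.HOUGH_GRADIENT,1,300,param1=100,param2=15,minRadius=int(4*r*.88),maxRadius=int(4*r*1.1))[0][0]
    u,v=x0+(k[0]+.5)/4-.5,y0+(k[1]+.5)/4-.5;print((u,v),k[2]/4,onz(c,u,v,z).round(4))
w=np.load("w.npy");c=camera_params("wrist")
for roi in((235,325,150,250),(120,208,150,250)): circ(w,roi,34,c,.079)
t=np.load("top.npy");c=camera_params("top")
for roi in((92,136,185,235),(143,185,185,235),(193,235,185,235)):circ(t,roi,14.7,c,.079)
for roi in((352,392,182,228),(387,428,170,213)):circ(t,roi,14.5,c,.068)
# spindle tips by triangulation-free check: dark blobs
s=np.load("side.npy");cs=camera_params("side")
for p in((.541,.361),(.541,.364)):print(np.round(proj(cs,[*p,.079]),1),np.round(proj(cs,[*p,.015]),1))
E
```

```text
(np.float32(281.5), np.float32(195.25)) 31.05 [0.5377 0.3645 0.079 ]
(np.float32(165.0), np.float32(195.5)) 31.825 [0.5423 0.2623 0.079 ]
(np.float32(111.5), np.float32(207.0)) 13.025 [0.5415 0.3599 0.079 ]
(np.float32(159.25), np.float32(203.75)) 15.525 [0.5504 0.2591 0.079 ]
(np.float32(210.75), np.float32(204.75)) 13.025 [0.5503 0.15   0.079 ]Traceback (most recent call last):
  File "<stdin>", line 10, in <module>
  File "<stdin>", line 4, in circ
TypeError: 'NoneType' object is not subscriptable
```

```bash
python3 - <<'E'
from h import *
from scipy.optimize import least_squares
def ext(im,roi,thr):
    x0,x1,y0,y1=roi;p=im[y0:y1,x0:x1].astype(int)
    m=((p.max(2)-p.min(2)<28)&(p.min(2)>thr)).astype(np.uint8)
    n,l,st,_=cv2.connectedComponentsWithStats(m);i=1+st[1:,4].argmax();x,y,w,h,a=st[i];return x+x0-.5,x+x0+w-.5,y+y0-.5,y+y0+h-.5,a
th=np.linspace(0,2*np.pi,180)
def fit(c,e,use,z,g):
    def f(q):
        P=np.array([proj(c,[q[0]+.031*np.cos(t),q[1]+.031*np.sin(t),z]) for t in th])
        return (np.array([*[P[:,0].min(),P[:,0].max(),P[:,1].min(),P[:,1].max()]])-e[:4])[use]
    r=least_squares(f,g,x_scale=.01,diff_step=1e-3);return r.x.round(4),r.fun.round(1)
w=np.load("w.npy");c=camera_params("wrist")
for thr in(130,160):
    e=ext(w,(235,330,150,250),thr);print(e,fit(c,e,[0,1,3],.079,[.541,.362]))
    e=ext(w,(118,206,150,250),thr);print(e,fit(c,e,[0,3],.079,[.545,.256]))
t=np.load("top.npy");c=camera_params("top")
for thr in(95,115):
    e=ext(t,(90,140,180,240),thr);print(e,fit(c,e,[0,2],.079,[.541,.362]))
    e=ext(t,(140,190,180,240),thr);print(e,fit(c,e,[0,2],.079,[.545,.256]))
    e=ext(t,(190,240,180,240),thr);print(e,fit(c,e,[0,2],.079,[.55,.15]))
E
```

```text
(np.float64(234.5), np.float64(329.5), np.float64(149.5), np.float64(235.5), np.int32(7292)) (array([0.5436, 0.3652]), array([ 12.4, -12.4,  -0.8]))
(np.float64(117.5), np.float64(205.5), np.float64(149.5), np.float64(234.5), np.int32(5002)) (array([0.5483, 0.2513]), array([-0., -0.]))
(np.float64(245.5), np.float64(317.5), np.float64(155.5), np.float64(233.5), np.int32(2798)) (array([0.5424, 0.3647]), array([ 0.9, -0.8, -0.1]))
(np.float64(126.5), np.float64(197.5), np.float64(165.5), np.float64(233.5), np.int32(2024)) (array([0.547 , 0.2593]), array([-0., -0.]))
(np.float64(96.5), np.float64(135.5), np.float64(191.5), np.float64(224.5), np.int32(461)) (array([0.5441, 0.3609]), array([-0.,  0.]))
(np.float64(145.5), np.float64(174.5), np.float64(190.5), np.float64(219.5), np.int32(332)) (array([0.5481, 0.257 ]), array([-0.,  0.]))
(np.float64(195.5), np.float64(228.5), np.float64(189.5), np.float64(221.5), np.int32(390)) (array([0.5522, 0.1513]), array([-0.,  0.]))
(np.float64(113.5), np.float64(129.5), np.float64(219.5), np.float64(224.5), np.int32(23)) (array([0.4846, 0.3189]), array([-0.,  0.]))
(np.float64(163.5), np.float64(169.5), np.float64(213.5), np.float64(217.5), np.int32(6)) (array([0.4994, 0.2151]), array([0., 0.]))
(np.float64(215.5), np.float64(216.5), np.float64(219.5), np.float64(220.5), np.int32(1)) (array([0.4887, 0.1058]), array([-0.,  0.]))
```

```bash
python3 -c "
from h import *
print(to([.543,.363,.12],92.8),to([.543,.363,.065]))"
```

```text
(array([-0.44,  0.07, 11.98]), array([-0.  , -0.06, -0.26])) (array([-0.45,  0.07, 17.48]), None)
```

apply_moves(deltas=[[[-0.4,0.1,2],[0,0,0],0],[[-0.4,0.1,5],[0,0,0],0],[[-0.4,0.1,8],[0,0,0],0],[[-0.4,0.1,9.5],[0,0,0],0],[[-0.4,0.1,9.5],[0,0,0],0]])

```text
time_s: 1.55
position: [0.5408, 0.3637, 0.1431]
eef_rot: [0.073, -3.137, 0.002]
force: [0.2, -1.1, 0.6]
width: 0.0855
grasp_force: 0.0
```

```bash
python3 - <<'E'
from h import *
im=grab_frame("wrist");c=camera_params("wrist");np.save("w2.npy",im);o=observe()
print(o["position"],[np.round(proj(c,p),1) for p in([.543,.363,.079],[.543,.363,.101])],to([.543,.363,.065],92.8))
save("pics/w2.png",im)
E
```

```text
[0.54187775 0.36388713 0.14518176] [array([276.7, 235.8]), array([276.4, 249.9])] (array([-0.12, -0.09,  8.02]), array([-0.02, -0.07, -0.16]))
```

View pics/w2.png

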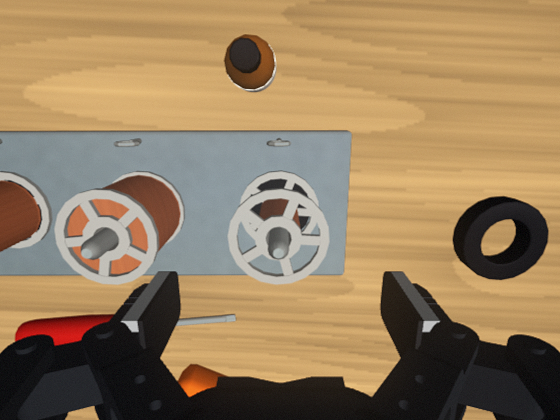

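The flange spans columns 228–329 (centre about 278, 236) and the spindle tip is near (279,247). The fingers are centred on it at column 281, so I'm descending and closing.

apply_moves(deltas=[[[-0.1,0,2.5],[0,0,0],0],[[-0.1,0,5],[0,0,0],0],[[-0.1,0,7],[0,0,0],0],[[-0.1,0,8],[0,0,0],0],[[-0.1,0,8],[0,0,0],0]])

```text
time_s: 2.1
position: [0.5438, 0.3636, 0.0655]
eef_rot: [0.071, -3.14, 0.0]
force: [0.5, -0.4, 0.4]
width: 0.0854
grasp_force: 0.0
```

apply_moves(deltas=[[[0,0,0],[0,0,0],0.1],[[0,0,0],[0,0,0],0.18],[[0,0,0],[0,0,0],0.25],[[0,0,0],[0,0,0],0.32],[[0,0,0],[0,0,0],0.4]])

```text
time_s: 2.6
position: [0.5449, 0.3636, 0.067]
eef_rot: [-0.07, 3.139, 0.001]
force: [0.0, -1.8, 5.9]
width: 0.0596
grasp_force: 31.6
```

apply_moves(deltas=[[[0,0,0],[0,0,0],0.6],[[0,0,0],[0,0,0],0.6],[[0,0,-0.3],[0,0,0],0.6],[[0,0,-0.8],[0,0,0],0.6],[[0,0,-1.5],[0,0,0],0.6]])

```text
time_s: 3.1
position: [0.5437, 0.3633, 0.0804]
eef_rot: [0.07, -3.14, 0.0]
force: [-0.1, 0.5, -1.7]
width: 0.0598
grasp_force: 32.6
```

```bash
python3 - <<'E'
from h import *
im=grab_frame("wrist");o=observe();s=grab_frame("side")
print(o["position"],o["force"],o["width"],o["grasp_force"])
save("pics/w3.png",np.hstack([im[100:400,120:440],cv2.resize(s[90:170,200:290],(338,300))]))
E
```

```text
[0.54448114 0.36364636 0.08213029] [ 0.84318731 -0.07840896  0.29843122] 0.05970874498429719 32.63029153524258
```

View pics/w3.png

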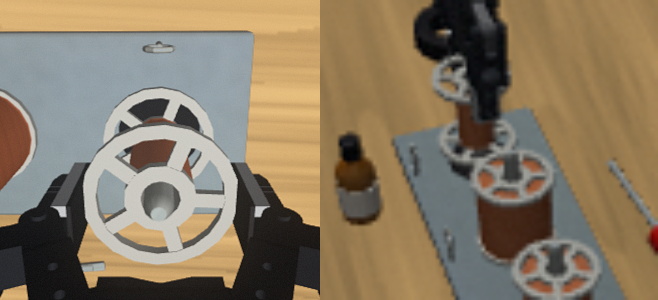

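The upper flange is held between the pads and the reel hangs straight with the spindle tip inside its bore at about (160,205) of the crop. The reel has risen about 15 mm off its disc, so I'm continuing straight up.

apply_moves(deltas=[[[0,0,-1.5],[0,0,0],0.6],[[0,0,-4],[0,0,0],0.6],[[0,0,-7],[0,0,0],0.6],[[0,0,-10],[0,0,0],0.6],[[0,0,-12],[0,0,0],0.6]])

```text
time_s: 3.7
position: [0.5445, 0.3636, 0.2039]
eef_rot: [-0.07, 3.138, 0.002]
force: [0.1, 0.5, -0.5]
width: 0.0598
grasp_force: 32.9
```

```bash
python3 - <<'E'
from h import *
t=np.load("top.npy");c=camera_params("top")
# box: rim outline, z .035; white mask incl. walls
p=t.astype(int);m=np.zeros(t.shape[:2],np.uint8);m[155:295,335:470]=((p[...,2]-p[...,0]>-12)[155:295,335:470])
m=cv2.morphologyEx(m,cv2.MORPH_OPEN,np.ones((3,3)));k=max(cv2.findContours(m,0,2)[0],key=cv2.contourArea)
q=cv2.approxPolyDP(cv2.convexHull(k),6,True)[:,0];print([(x.tolist(),onz(c,*map(float,x),.035)[:2].round(3)) for x in q])
print(to([.476,-.275,.2],113))
E
```

```text
[([418, 164], array([ 0.66 , -0.301])), ([460, 260], array([ 0.449, -0.381])), ([381, 288], array([ 0.386, -0.212])), ([343, 192], array([ 0.593, -0.134]))]
(array([  9.71, -63.49,   0.3 ]), array([  0.03,   0.17, -20.43]))
```

apply_moves(deltas=[[[0.3,-2,0],[0,0,0],0.6],[[0.9,-6,0],[0,0,0],0.6],[[1.6,-10.5,0],[0,0,0],0.6],[[2.3,-15,0],[0,0,0],0.6],[[3,-19.5,0],[0,0,0],0.6]])

```text
time_s: 4.2
position: [0.5223, 0.1658, 0.2013]
eef_rot: [-0.071, 3.14, 0.0]
force: [0.6, -0.6, -0.3]
width: 0.06
grasp_force: 33.0
```

apply_moves(deltas=[[[0.6,-4,0],[0,0,0],0.6],[[1.2,-8,0],[0,0,0],0.6],[[1.8,-12,0],[0,0,0],0.6],[[2.4,-16,0],[0,0,0],0.6],[[3,-20,0],[0,0,0],0.6]])

```text
time_s: 4.7
position: [0.5014, -0.0354, 0.2015]
eef_rot: [-0.071, 3.14, -0.001]
force: [0.4, 0.7, -1.7]
width: 0.0598
grasp_force: 33.0
```

```bash
python3 -c "
from h import *
print(to([.4755,-.275,.2],110.7),observe()['width'])"
```

```text
(array([  3.67, -23.82,   0.15]), array([ -0.03,   0.07, -18.12])) 0.059793822451435476
```

apply_moves(deltas=[[[0.6,-4,0],[0,0,-3],0.6],[[1.2,-8.5,0],[0,0,-7],0.6],[[2,-13,0],[0,0,-11],0.6],[[2.7,-17.5,0],[0,0,-15],0.6],[[3.2,-21,0],[0,0,-18.1],0.6]])

```text
time_s: 5.2
position: [0.4786, -0.2476, 0.2014]
eef_rot: [-0.566, 3.09, -0.002]
force: [0.8, 0.1, -1.6]
width: 0.06
grasp_force: 33.0
```

```bash
python3 -c "
from h import *
print(to([.4755,-.275,.15],110.7),observe()['width'])"
```

```text
(array([ 1.26, -2.44,  5.14]), array([-0.07,  0.03,  0.06])) 0.059964616559070906
```

apply_moves(deltas=[[[0.6,-1.2,1],[0,0,0],0.6],[[1.3,-2.4,4],[0,0,0],0.6],[[1.3,-2.4,7],[0,0,0],0.6],[[1.3,-2.4,9.5],[0,0,0],0.6],[[1.3,-2.4,10.1],[0,0,0],0.6]])

```text
time_s: 5.7
position: [0.4742, -0.2704, 0.0965]
eef_rot: [0.562, -3.088, -0.006]
force: [-0.4, 0.4, -2.1]
width: 0.0599
grasp_force: 33.1
```

```bash
python3 - <<'E'
from h import *
im=grab_frame("wrist");t=grab_frame("side");o=observe()
print(o["position"],to([.4755,-.275,.060],110.7),o["width"],o["force"])
save("pics/p.png",np.hstack([im[::1,80:480],cv2.resize(t[240:390,220:380],(400,420))[:, :]]))
E
```

```text
[ 0.47522056 -0.27127624  0.09896272] (array([ 0.1 , -0.36,  3.9 ]), array([ 0.09, -0.03, -0.02])) 0.05993319005041036 [-0.18510915 -0.24964185 -1.55027099]
```

View pics/p.png

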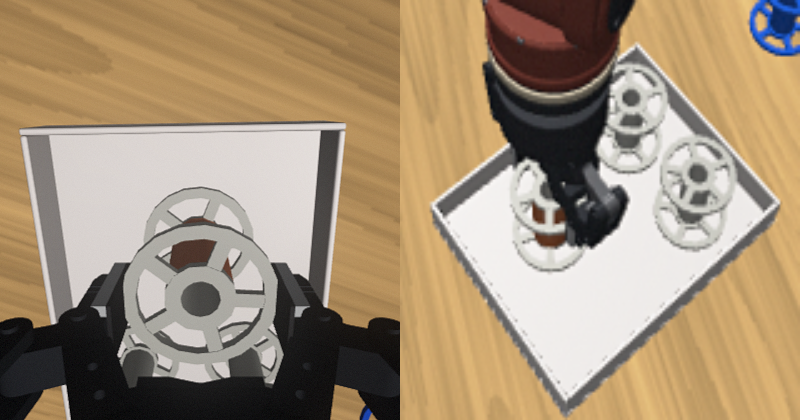

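The wrist view shows the reel level at (200,295), central between the box's side walls. The empties are behind it, and the side view shows them clear of the gripper. I'm lowering slowly.

apply_moves(deltas=[[[0.1,-0.3,1.2],[0,0,0],0.6],[[0.1,-0.3,2.4],[0,0,0],0.6],[[0.1,-0.3,3.3],[0,0,0],0.6],[[0.1,-0.3,3.8],[0,0,0],0.6],[[0.1,-0.3,3.8],[0,0,0],0.6]])

```text
time_s: 6.3
position: [0.4752, -0.2748, 0.0603]
eef_rot: [0.563, -3.09, -0.002]
force: [-1.4, 0.5, -1.0]
width: 0.0598
grasp_force: 33.1
```

apply_moves(deltas=[[[0,0,0.1],[0,0,0],0.6],[[0,0,0.2],[0,0,0],0.6],[[0,0,0.2],[0,0,0],0.6]])

```text
time_s: 6.6
position: [0.4758, -0.2754, 0.0596]
eef_rot: [-0.564, 3.09, -0.001]
force: [-0.5, 0.0, -1.0]
width: 0.0598
grasp_force: 33.1
```

apply_moves(deltas=[[[0,0,0.1],[0,0,0],0.6],[[0,0,0.2],[0,0,0],0.6],[[0,0,0.2],[0,0,0],0.6],[[0,0,0.2],[0,0,0],0.6]])

```text
time_s: 7.0
position: [0.4756, -0.2753, 0.0572]
eef_rot: [0.564, -3.091, -0.0]
force: [0.8, 1.2, -0.7]
width: 0.0597
grasp_force: 33.1
```

apply_moves(deltas=[[[0,0,0.1],[0,0,0],0.6],[[0,0,0.1],[0,0,0],0.6],[[0,0,0.1],[0,0,0],0.6]])

```text
time_s: 7.3
position: [0.4757, -0.2753, 0.0563]
eef_rot: [-0.564, 3.091, 0.0]
force: [-0.1, -0.0, -1.3]
width: 0.0595
grasp_force: 33.1
```

apply_moves(deltas=[[[0,0,0.1],[0,0,0],0.6],[[0,0,0.1],[0,0,0],0.6],[[0,0,0.1],[0,0,0],0.6]])

```text
time_s: 7.6
position: [0.4759, -0.2754, 0.0561]
eef_rot: [-0.564, 3.09, -0.001]
force: [-1.1, 1.3, 5.3]
width: 0.0599
grasp_force: 33.5
```

apply_moves(deltas=[[[0,0,0.1],[0,0,0],0.6],[[0,0,0.1],[0,0,0],0.6],[[0,0,0.1],[0,0,0],0.6]])

```text
time_s: 7.9
position: [0.476, -0.2755, 0.0559]
eef_rot: [-0.564, 3.09, -0.001]
force: [-3.3, 3.0, 12.1]
width: 0.0598
grasp_force: 34.0
```

The reel is on the floor, so I'm easing off the force, opening and rising.

apply_moves(deltas=[[[0,0,-0.1],[0,0,0],0.6],[[0,0,-0.1],[0,0,0],0.2],[[0,0,-0.1],[0,0,0],0.1],[[0,0,-0.1],[0,0,0],0],[[0,0,-0.1],[0,0,0],0]])

```text
time_s: 8.4
position: [0.4756, -0.2753, 0.0551]
eef_rot: [0.564, -3.091, -0.0]
force: [0.0, -0.6, -0.0]
width: 0.0857
grasp_force: 0.0
```

apply_moves(deltas=[[[0,0,0],[0,0,0],0],[[0,0,0],[0,0,0],0],[[0,0,-1],[0,0,0],0],[[0,0,-3],[0,0,0],0],[[0,0,-5],[0,0,0],0]])

```text
time_s: 8.9
position: [0.4755, -0.2752, 0.1064]
eef_rot: [0.564, -3.091, -0.0]
force: [0.0, -0.3, 0.2]
width: 0.0854
grasp_force: 0.0
```

apply_moves(deltas=[[[0,0,-4],[0,0,0],0],[[0,0,-8],[0,0,0],0],[[0,0,-11],[0,0,0],0],[[0,0,-13],[0,0,0],0],[[0,0,-13],[0,0,0],0]])

```text
time_s: 9.4
position: [0.4767, -0.2763, 0.2396]
eef_rot: [-0.563, 3.087, -0.007]
force: [0.3, -0.4, -1.2]
width: 0.0853
grasp_force: 0.0
```

```bash
python3 - <<'E'
from h import *
im=grab_frame("wrist");t=grab_frame("side");o=observe();print(o["position"],o["width"],o["force"])
save("pics/f.png",np.hstack([im[:,80:480],cv2.resize(t[80:390,180:400],(400,420))]))
E
```

```text
[ 0.4757837  -0.27541672  0.23562866] 0.08533738420191736 [-0.43775348  0.15748022 -0.842916  ]
```

View pics/f.png

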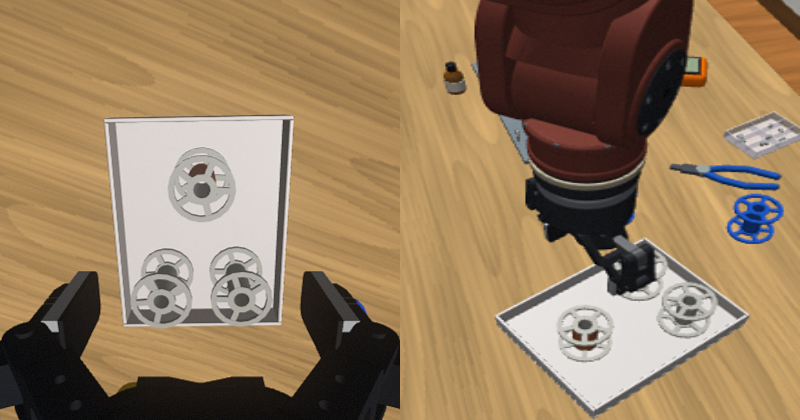

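The low reel stands upright in the box's free half at (202,185), with both empties upright at (160,295) and (240,290). The bottle still stands at (453,78) in the side view. I'm letting the arm settle, then handing in.

apply_moves(deltas=[[[0,0,0],[0,0,0],0],[[0,0,0],[0,0,0],0],[[0,0,0],[0,0,0],0]])

```text
time_s: 9.8
position: [0.4753, -0.275, 0.2344]
eef_rot: [0.563, -3.09, -0.002]
force: [-1.0, -0.7, -0.5]
width: 0.0855
grasp_force: 0.0
```

```bash
python3 -c "
from h import *
print(close_job())"
```

```text
the job is handed in; nothing more can be done
None
```

The nearly used-up reel is standing upright in the free half of the storage box, set down gently and released, and the job is handed in at 9.8 s; the last pictures show both empties and the bottle still standing, but the arm hid the stand, so I did not recheck it or its two reels after the lift.

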